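Close the sharpener's coolant tank

TASK

Close the coolant tank: lift the tapered rubber plug out of its wooden cradle, stand it upright on its narrow end on the round cork pad and let go of it. Then take it again by its knob and lower it, without letting it drop, into the open neck on top of the tank until its flange sits flat on the rim, and let go. Leave the other things on the bench where they are.

Things in the scene. Friction and masses are not known exactly. Their poses are not given: they have to be found in the camera images.
- plug: black tapered rubber plug, 108 mm long, about 0.14 kg. Origin: centre of its narrow end; z axis along the plug to the knob. Body 28 mm diameter at z = 0, 33 mm at z = 65 mm; then flange, then knob. Starts lying level in the cradle, only the tapered body free to grasp; lifts straight up. Stood on its narrow end it rights itself from a lean of a few degrees
- plug_flange (a point): on the plug's axis, the underside of its flange (z = 65 mm); the flange is 45 mm diameter, z = 65 to 73 mm
- plug_knob (a point): on the plug's axis, in the round knob (this point z = 94 mm); the knob is 28 mm diameter, z = 73 to 108 mm
- cradle: fixed wooden cradle, about 130 x 70 mm, 53 mm tall, cheeks and an end wall round the knob end (local -x), a low rest under the narrow end, and between them a 50 mm long open gap over the 6 mm base plate. Origin: centre of its underside; the plug lies 45 mm up along its x axis, knob to -x, narrow end at about x = 50 mm
- pad: fixed flat round cork pad, 110 mm diameter, 4 mm thick, on the bench. Origin: centre of its underside
- tank: fixed grey steel tank, 180 (x) x 140 (y) x 90 mm tall, with an open steel neck on top and a small shut cap 14 mm tall. Origin: centre of its underside. It and the cradle may be on either side of the pad
- neck_mouth (a point): centre of the open neck's rim, 120 mm above the bench, z up. The neck is 30 mm tall, 45 mm outside and 37 mm inside, and opens straight down into the empty tank (115 mm clear depth)
- small_bung: smaller rubber bung with no knob or flange, 30 mm tall, 22 mm wide below and 28 mm above, standing; a bystander. Origin: centre of underside
- stone: grey dressing stone, block 60 x 25 x 25 mm; a bystander. Origin: centre of underside
- wheel: spare grinding wheel lying flat, 145 mm across, 6 mm thick; a bystander. Origin: centre of underside
- oil: short grey closed can, 66 mm across, 80 mm tall, standing; a bystander. Origin: centre of underside
- driver: screwdriver lying on the bench; a bystander
- spanner: open-ended spanner lying on the bench; a bystander
Things that resemble listed ones, but are neither listed nor needed, are in the scene too. Leave any red look-alike of the tank alone.

How it is judged:
By the outcome, as a careful person would: the job done as asked, in the order asked, and still so for the second after the job is handed in, with the robot touching nothing.
It also fails if it takes over 66 s, if anything falls off the work surface, if the arm or the gripper's body presses on something with over 40 N, if the wrist force passes 120 N, or if a joint passes its speed limit or range.

ROBOT

A 6-joint arm with a two-finger parallel gripper is mounted at the origin on the work surface. World frame = base frame: x ahead of the robot, y to its left, z up, the work surface at z = 0. Lengths are in mm, angles in rad, forces in N, time in s.
With the tool pointing down it reaches from about 300 to 850 mm from the base axis. Payload 4.2 kg.
Tool frame: the origin (TCP) lies on the centre line of the jaws, within the pads' length; the fingertips stand 19 mm ahead of it and the grasp point (between the pads) is the TCP; z points along the fingers, y is the line along which they close (so a half turn about z gives the same grasp; the last joint's range is limited). The gripper opens to 91 mm and grips with 3 to 60 N. Pads are 32 mm wide; open, the fingers measure 118 mm over their backs; the gripper's body (76 mm by 178 mm) begins 60 mm behind the grasp point.
Start: joints at [-1.13, 0.32, 1.565, -0, 1.257, -0.02], TCP at [255.687, -515.039, 232.976] pointing down, gripper open.
Joint ranges: [-3.11, 3.11], [-0.84, 2.01], [0.21, 2.61], [-1.34, 4.49], [0.05, 2.63], [-2.56, 2.56]. Speed limits (rad/s): [2.57, 2.57, 3.14, 3.14, 3.14, 3.14].

INTERFACE

Orientations are given as a unit quaternion [x, y, z, w].
In Python, from station import ctrl gives the robot as it stands.
- The arm moves only by the tool servo_tool, never from a script. Its argument "increments" is one flat list of numbers, 7 for each row, row after row: the opening, from -1 (shut) to 1 (fully open), then the shift along the world's x, y, z in mm, then the turn, a rotation vector about the world's x, y, z in degrees. In form: [fingers, x, y, z, rx, ry, rz, fingers, x, y, z, rx, ry, rz, ...]. A call has 1 to 8 rows; each row is the pose to reach, as a shift and turn from the pose commanded when the call began; what a row does not reach only later rows make up. A row lasts 1/10 s, in which the tool goes at most 50 mm and 8.59 degrees, less where a joint would pass 70% of its speed; a pose out of reach is approached as far as the arm can. A call with a gripper value outside its range is refused whole. The fingers move at their own pace and stop on an object; "grip_force" is the grip in N (left out, the last holds). Time passes only in rows, so rows that repeat a pose let the fingers close. It gives the time, the measured TCP pose, the force, the opening and the grip force at its end, in the units of the state.
- ctrl.sense(): the state, without advancing time (a new reading comes with each control period).
- ctrl.get_image(name): name is "scene" or "top" or "wrist"; returns (picture, depth): 480x640x3 uint8, red, green, blue; 480x640 float32, mm along the optical axis (not along the pixel's ray), 0 where there is no reading.
- ctrl.get_calibration(name): a dict with "K" (3x3 intrinsics, pixels), "eye" and "orientation" of the camera in the world. Camera axes: x right, y down, z forward; pixel columns grow to the right and rows downward; lengths in mm; the calibration is good to about 2 mm. A picture is of the moment at which its call begins: read the wrist's pose just before it. get_calibration takes no time and is no camera call; for the wrist camera it gives the pose at the moment of the call.
- ctrl.hand_in(): hands the job in; it is judged then, once.
The state is a dict: "t": time; "joint_positions": joint angles; "joint_velocities": joint speeds; "tau": joint torques, N m; "tcp_pos": TCP position; "ee_rot": TCP orientation; "contact_force": force on the tool from outside, world axes, zero at the start; "torque": the same for the moment, N m; "opening": finger opening in mm; "gripper_force": force on a finger pad.
Only numpy, scipy, OpenCV 4.12 (cv2) and the standard library are available. Lean on these libraries where they do the work, as an engineer would, in place of code of your own. Each camera call takes 0.05 s, during which the arm holds its last target. There are 200 camera calls.

## Working session

There is one attempt and no reset: what is moved stays moved. The work goes in short steps, Python scripts to look and compute and a tool call to move; the robot and the scene stay as the last step left them, time stands still between calls to the robot, and variables do not carry over. Pictures are saved under pics/ and viewed, at most 13 in all, crops included, and the job is handed in when it is done.

Besides the shell and the picture viewer there is one more tool, called after ">>>" as a command line: name --argument value ..., lists and objects as JSON in quotes. servo_tool: Moves the arm, as the interface text tells. Its arguments: {"type":"object","properties":{"increments":{"type":"array"},"grip_force":{"type":"number"}},"required":["increments"]}

```bash
mkdir -p pics; cat > h.py <<'E'
import numpy as np, cv2
from scipy.spatial.transform import Rotation as R
from station import ctrl
def grab(n):
    c=ctrl.get_calibration(n); im,d=ctrl.get_image(n)
    np.savez(f'{n}.npz',im=im,d=d,K=c['K'],eye=c['eye'],o=c['orientation'])
    return im,d
def cloud(n):
    z=np.load(f'{n}.npz'); d=z['d']; K=z['K']; v,u=np.mgrid[:480,:640]
    p=np.stack([(u-K[0,2])/K[0,0]*d,(v-K[1,2])/K[1,1]*d,d],-1)
    o=z['o']; r=R.from_quat(o) if np.size(o)==4 else R.from_matrix(o)
    P=p@r.as_matrix().T+z['eye']; P[d==0]=np.nan
    return P,z['im']
def save(n,im,s=1): cv2.imwrite(f'pics/{n}.png',cv2.resize(im[...,::-1],None,fx=s,fy=s,interpolation=cv2.INTER_CUBIC))
E
python3 - <<'E'
from h import *
for n in('top','scene'):
    im,d=grab(n); save(n+'0',im)
    c=ctrl.get_calibration(n); print(n,c)
print(ctrl.sense())
E
```

```text
top {'K': array([[442.0165473 ,   0.        , 312.54238583],
       [  0.        , 442.0165473 , 244.27420491],
       [  0.        ,   0.        ,   1.        ]]), 'eye': array([ 315.84439271,  -87.45541755, 1122.19346903]), 'orientation': array([-0.69844807,  0.71038276, -0.06113736,  0.06155364])}
scene {'K': array([[491.28066355,   0.        , 321.13017477],
       [  0.        , 491.28066355, 243.1556814 ],
       [  0.        ,   0.        ,   1.        ]]), 'eye': array([1304.31894246, -182.81456751,  871.76489737]), 'orientation': array([ 0.68283801,  0.6164721 , -0.25637462, -0.29659138])}
{'t': 0.1, 'joint_positions': array([-1.12998285e+00,  3.20227463e-01,  1.56556797e+00, -1.40976948e-05,
        1.25738060e+00, -2.00001738e-02]), 'joint_velocities': array([-0.00097312, -0.00108965, -0.00244444,  0.0003602 ,  0.00091553,
        0.0007537 ]), 'tau': array([ 1.15751382e-04, -4.13331234e+01, -2.32510543e+01,  7.28664198e-02,
        4.21503803e-02, -5.92664742e-05]), 'tcp_pos': array([ 255.50545122, -514.64102655,  232.20036971]), 'ee_rot': array([ 9.73572765e-01,  2.28375664e-01, -1.71906289e-04, -7.72829585e-04]), 'contact_force': array([-0.15056305, -0.71288943, -0.1694289 ]), 'torque': array([-0.01522193, -0.0322803 ,  0.00658869]), 'gripper_force': 0.0, 'opening': 91.25891693675001}
```

View pics/top0.png

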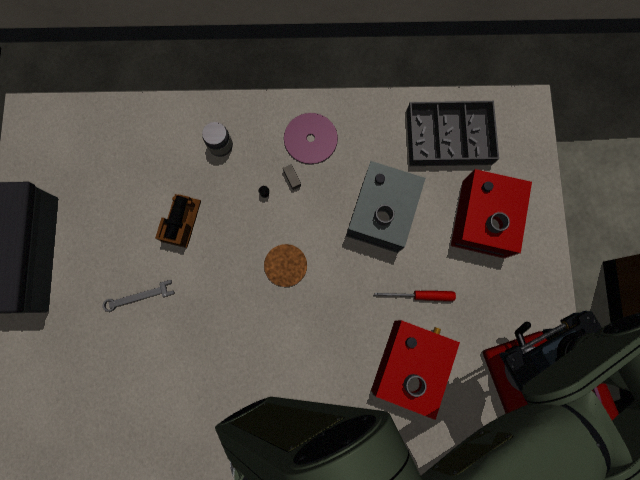

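View pics/scene0.png

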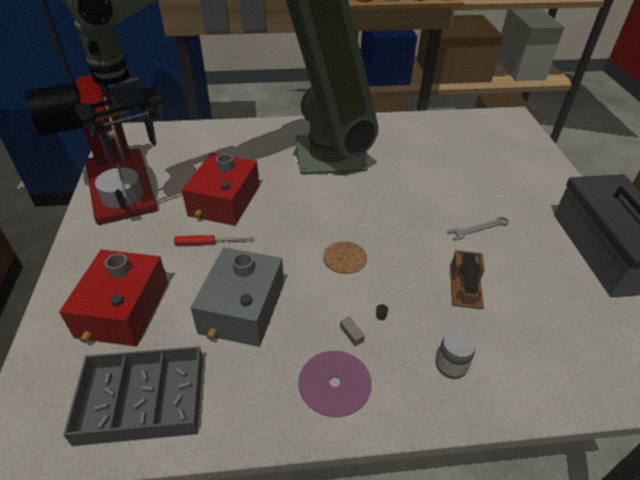

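The top view has world +x up and +y left. The grey tank is near (385,205) with its neck at (384,215), the pad is at (286,265), and the cradle with the plug is at (178,220). The scene view agrees with this.

```bash
python3 - <<'E'
from h import *
P,im=cloud('top')
i=im.astype(int)
def at(u,v): return P[v,u].round(0)
# pad
hsv=cv2.cvtColor(im,cv2.COLOR_RGB2HSV)
m=(hsv[...,1]>110); m[:225]=0;m[300:]=0;m[:,:255]=0;m[:,320:]=0
Q=P[m]; print('pad',m.sum(),(np.nanmin(Q,0)+np.nanmax(Q,0))/2,np.nanmedian(Q,0),np.nanmax(Q,0)-np.nanmin(Q,0))
# neck rim
s=np.zeros_like(m); s[195:235,365:405]=1
r=s&(P[...,2]>112)&(P[...,2]<128); Q=P[r]
(c,rad)=cv2.minEnclosingCircle(Q[:,:2].astype(np.float32)); print('neck',r.sum(),c,rad,np.median(Q[:,2]))
s[:]=0; s[150:260,340:430]=1; r=s&(P[...,2]>82)&(P[...,2]<97); print('tank',cv2.minAreaRect(P[r][:,:2].astype(np.float32)),np.median(P[r][:,2]))
# cradle
s[:]=0; s[185:255,145:210]=1; r=s&(P[...,2]>12); print('cradle',r.sum(),cv2.minAreaRect(P[r][:,:2].astype(np.float32)))
print(P[190:252:4,150:206:4,2].round(0).astype(int))
print('bench z',np.nanmedian(P[300:330,200:300,2]))
a=cv2.resize(im[185:255,145:215],None,fx=8,fy=8,interpolation=cv2.INTER_CUBIC)
cv2.imwrite('pics/cr.png',a[...,::-1])
E
```

```text
pad 1440 [460.34438177 -17.14806647   3.20931552] [459.54045314 -17.44207914   3.75179586] [108.38685607 107.76638534  12.47670421]
neck 119 (561.972900390625, -257.60516357421875) 22.579580307006836 118.4047625991185
tank ((595.3233642578125, -269.51824951171875), (140.2410125732422, 182.2631072998047), 70.72664642333984) 89.85930704263694
cradle 1097 ((577.094482421875, 251.985107421875), (67.29733276367188, 125.88668060302734), 73.47732543945312)
[[                  -1                    3                    0
                     1                    0                    2
                     1                    2                    2
                     1                   -2                   -1
                     3                   -2]
 [                   1                    6                    0
                     0                   -1                    0
                    -4                   39                    2
                     4                    4                   -1
                     4                    4]
 [                  -2              
[... 3622 characters left out ...]
]
 [                  -3                   -2                   -3
                     1                    2                   -3
                     1                   -5                   17
                     8                   -1                   -3
                     1                    0]
 [                  -1                    1                    1
                    -1                    0                    0
                    -1                    0                    2
                     1                   -2                    3
                     1                   -1]]
bench z -0.276675178484993<stdin>:16: RuntimeWarning: invalid value encountered in cast
```

View pics/cr.png

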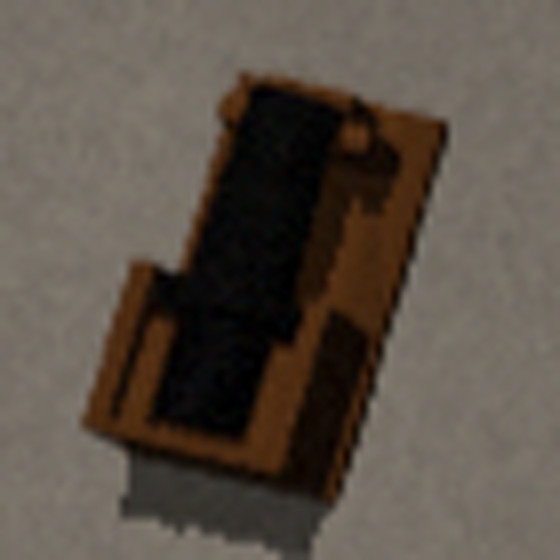

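The crop shows the knob at the near side (crop 200,430), the narrow end at the far side (crop 292,92), and the open gap between plug z of about 13 and 63 mm. Next I'll compute the plug axis, then move.

```bash
cat >> h.py <<'E'
def ray(n,uv,zz):
    z=np.load(f'{n}.npz'); K=z['K']; uv=np.atleast_2d(uv).astype(float)
    d=np.c_[(uv-[K[0,2],K[1,2]])/[K[0,0],K[1,1]],np.ones(len(uv))]@R.from_quat(z['o']).as_matrix().T
    return z['eye']+d*((zz-z['eye'][2])/d[:,2])[:,None]
def plugfit(n,m,zz=45):
    # mask of lying plug -> axis at z=zz
    v,u=np.nonzero(m); Q=ray(n,np.c_[u,v],zz)[:,:2].astype(np.float32)
    (c,s,a)=cv2.minAreaRect(Q); vx,vy,x,y=cv2.fitLine(Q,cv2.DIST_HUBER,0,.01,.01).ravel()
    t=(Q-[x,y])@[vx,vy]; return c,s,a,(vx,vy,x,y),np.degrees(np.arctan2(vy,vx)),np.array([x,y])+t.min()*np.array([vx,vy]),np.array([x,y])+t.max()*np.array([vx,vy])
E
python3 - <<'E'
from h import *
P,im=cloud('top')
m=np.zeros((480,640),bool); m[193:243,160:195]=1
m&=(im.max(-1)<35)&~(P[...,2]<35)
m=cv2.morphologyEx(m.astype(np.uint8),cv2.MORPH_OPEN,np.ones((3,3)))
k,l,s,_=cv2.connectedComponentsWithStats(m); j=1+s[1:,4].argmax(); print(s[j])
print(*plugfit('top',l==j),sep='\n')
E
```

```text
[164 196  23  44 568]
(580.0595703125, 258.0248718261719)
(45.67086410522461, 111.6670150756836)
80.37561798095703
(np.float32(0.96683234), np.float32(-0.25541195), np.float32(578.9466), np.float32(254.16017))
-14.7979965
[525.7014  268.22617]
[633.20685 239.82603]
```

>>> servo_tool --increments '[1,250,600,60,0,0,0,1,250,600,60,0,0,0,1,250,600,60,0,0,0,1,250,600,60,0,0,0,1,250,600,60,0,0,0,1,250,600,60,0,0,0,1,250,600,60,0,0,0,1,250,600,60,0,0,0]'

```text
t: 0.9
tcp_pos: [409.0, -145.4, 269.8]
ee_rot: [0.974, 0.228, 0.0, 0.0]
contact_force: [0.1, -0.7, 0.5]
opening: 91.0
gripper_force: 0.0
```

>>> servo_tool --increments '[1,120,370,40,0,0,137,1,120,370,40,0,0,137,1,120,370,40,0,0,137,1,120,370,40,0,0,137,1,120,370,40,0,0,137,1,120,370,40,0,0,137,1,120,370,40,0,0,137,1,120,370,40,0,0,137]'

```text
t: 1.7
tcp_pos: [529.1, 225.3, 309.4]
ee_rot: [0.672, 0.741, -0.0, -0.0]
contact_force: [-0.1, -0.4, -0.0]
opening: 91.1
gripper_force: 0.0
```

```bash
python3 -c "
from station import ctrl
s=ctrl.sense();print(s['joint_positions'],s['tcp_pos'],s['ee_rot'])"
```

```text
[3.82448041e-01 2.83451309e-01 1.42555005e+00 1.64140568e-04
 1.43294947e+00 2.84913931e-01] [529.0992569  225.28335977 309.41487266] [ 6.71804621e-01  7.40728366e-01 -1.25641066e-04 -1.51310050e-04]
```

>>> servo_tool --increments '[1,0,0,0,0,0,69,1,0,0,0,0,0,69,1,0,0,0,0,0,69,1,0,0,0,0,0,69,1,0,0,0,0,0,69,1,0,0,0,0,0,69,1,0,0,0,0,0,69,1,0,0,0,0,0,69]'

```text
t: 2.5
tcp_pos: [528.7, 222.6, 309.2]
ee_rot: [0.137, 0.991, -0.0, -0.001]
contact_force: [-0.8, -0.1, -0.8]
opening: 91.3
gripper_force: 0.0
```

```bash
python3 - <<'E'
from h import *
s=ctrl.sense();print(s['joint_positions'],s['tcp_pos'],s['ee_rot'])
im,d=grab('wrist'); save('w0',im); z=np.load('wrist.npz'); print(z['eye'],R.from_quat(z['o']).as_matrix()[:,2],z['K'])
E
```

```text
[ 3.78387844e-01  2.81493614e-01  1.42883483e+00  6.97184076e-05
  1.43239185e+00 -9.17865997e-01] [528.65820198 222.56415251 309.19453911] [ 1.36845301e-01  9.90592270e-01 -2.47990204e-04 -5.07528753e-04]
[447.73262922 245.28087931 461.22184766] [ 0.27754284 -0.07941439 -0.95742536] [[430.56863799   0.         310.04176285]
 [  0.         430.56863799 240.35829577]
 [  0.           0.           1.        ]]
```

View pics/w0.png

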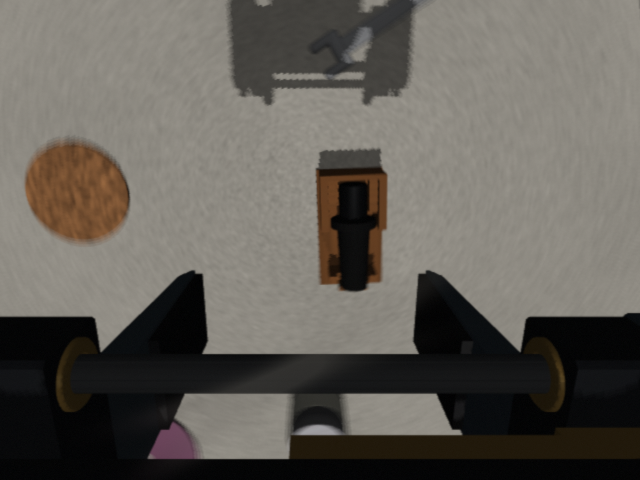

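The plug is seen end to end: knob top at about (353,183), flange at row 221, narrow end at (353,289), body centred in the gap and almost parallel to the image columns.

```bash
python3 - <<'E'
from h import *
P,im=cloud('wrist')
m=np.zeros((480,640),bool); m[178:296,325:385]=1
m&=(im.max(-1)<28)&(P[...,2]>32)
m=cv2.morphologyEx(m.astype(np.uint8),cv2.MORPH_OPEN,np.ones((3,3)))
for v in range(178,296,6):
    u=np.nonzero(m[v])[0]
    if len(u): a=ray('wrist',[[u.min(),v],[u.max()+1,v]],45); b=a.mean(0); print(v,u.min(),u.max(),b.round(1)[:2],round(np.linalg.norm(a[1]-a[0]),1),'z',np.median(P[v,u,2]).round())
v,u=np.nonzero(m)
sel=v>226
print(*plugfit('wrist',m*(np.arange(480)>228)[:,None]),sep='\n')
# pad, cross-check of calib
hsv=cv2.cvtColor(im,cv2.COLOR_RGB2HSV); q=np.zeros((480,640),bool); q[120:260,10:150]=hsv[120:260,10:150,1]>110
Q=P[q]; print('pad',(Q.min(0)+Q.max(0))/2)
E
```

```text
184 340 365 [524.7 266.4] 25.2 z 46.0
190 339 367 [530.5 265.5] 28.3 z 57.0
196 339 367 [536.3 264. ] 28.4 z 57.0
202 340 367 [542.2 263. ] 27.5 z 57.0
208 339 367 [547.9 261.1] 28.6 z 57.0
214 339 366 [553.7 259.1] 27.8 z 57.0
220 331 377 [560.  259.1] 46.8 z 52.0
226 332 374 [565.7 256.6] 43.0 z 65.0
232 338 368 [571.8 255.1] 31.1 z 66.0
238 339 367 [577.9 253.6] 29.2 z 59.0
244 339 367 [584.  252.1] 29.3 z 59.0
250 340 367 [590.3 251. ] 28.5 z 58.0
256 340 367 [596.6 249.4] 28.6 z 59.0
262 339 367 [602.8 247.4] 29.7 z 59.0
268 339 366 [609.  245.3] 28.8 z 58.0
274 342 367 [615.9 245.6] 26.9 z 58.0
280 340 366 [622.  242.5] 28.0 z 57.0
286 343 364 [628.7 241.4] 22.9 z 58.0
(599.7466430664062, 246.11219787597656)
(33.047882080078125, 64.98060607910156)
74.28125762939453
(np.float32(0.9706298), np.float32(-0.24057804), np.float32(599.0606), np.float32(247.76782))
-13.920658
[568.0698  255.44913]
[631.9378  239.61896]
pad [nan nan nan]
```

```bash
python3 - <<'E'
from h import *
N=np.array([628,241.3]); a=np.array([-.971,.24]); n=np.array([.24,.971])
for c in('wrist','top'):
    P,im=cloud(c); X=P[...,:2]-N; s=X@a; l=X@n; ok=np.isfinite(s)
    for lo,hi in((-34,-26),(-26,-20),(20,26),(26,34)):
        print(c,lo,[ (lambda q: f"{int(np.median(q))}" if len(q) else '-')(P[...,2][ok&(s>=k)&(s<k+5)&(l>lo)&(l<hi)]) for k in range(-20,125,5)])
im=np.load('wrist.npz')['im']; save('w0c',im[155:305,275:435],5)
E
```

```text
wrist -34 ['0', '5', '6', '6', '6', '6', '6', '6', '5', '6', '5', '5', '6', '5', '5', '6', '52', '52', '52', '52', '53', '52', '52', '53', '52', '52', '52', '399', '386']
wrist -26 ['0', '5', '6', '-', '40', '28', '6', '6', '6', '5', '6', '6', '6', '6', '6', '6', '49', '52', '49', '45', '45', '45', '45', '45', '45', '45', '53', '399', '386']
wrist 20 ['0', '-', '-', '-', '41', '22', '5', '6', '6', '6', '6', '5', '6', '6', '-', '-', '52', '42', '48', '48', '46', '45', '45', '45', '45', '46', '53', '392', '391']
wrist 26 ['0', '6', '6', '6', '6', '5', '6', '6', '5', '6', '6', '5', '6', '6', '5', '-', '53', '53', '53', '53', '53', '52', '52', '53', '53', '53', '53', '7', '0']
top -34 ['1', '5', '4', '5', '5', '7', '4', '6', '7', '4', '6', '5', '4', '5', '5', '7', '35', '34', '38', '34', '29', '31', '36', '36', '34', '32', '32', '0', '0']
top -26 ['3', '5', '4', '18', '26', '25', '6', '5', '5', '5', '7', '5', '6', '5', '7', '-', '53', '52', '50', '51', '49', '52', '44', '53', '53', '50', '42', '0', '1']
top 20 ['2', '-', '-', '39', '41', '37', '-', '-', '-', '-', '-', '-', '-', '-', '-', '50', '52', '44', '45', '48', '46', '46', '45', '46', '45', '52', '42', '-1', '0']
top 26 ['1', '6', '-', '-', '4', '6', '6', '6', '7', '8', '6', '7', '4', '6', '-', '-', '52', '53', '53', '51', '52', '52', '52', '50', '52', '52', '35', '1', '0']
```

View pics/w0c.png

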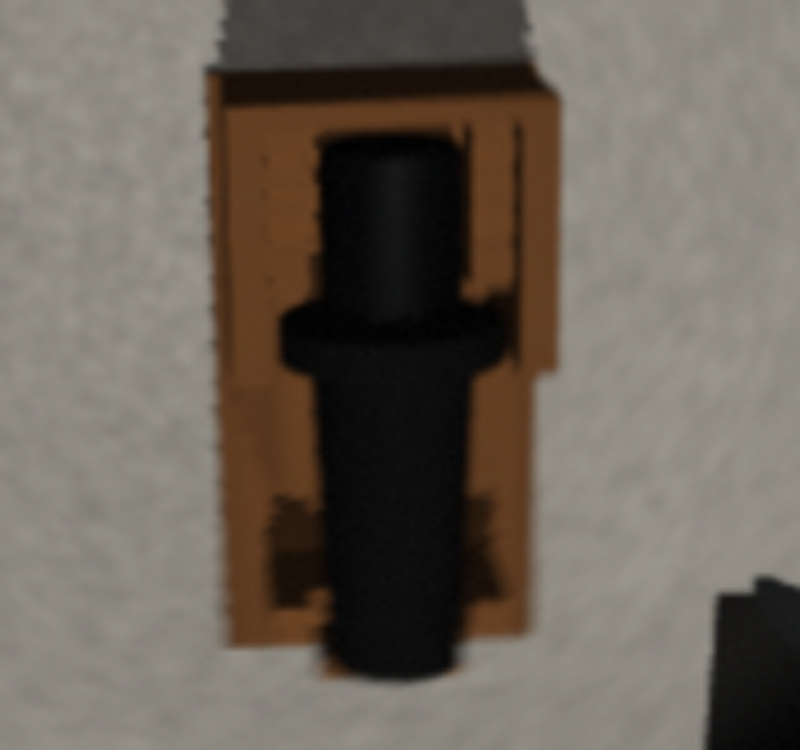

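The gap is clear from plug z of about 10 to 60 mm, so I'll grasp at z of about 35 mm, at (594,250), leaning the tool 25° over the knob side.

>>> servo_tool --increments '[1,65,27,-170,-6,-24.3,1.8,1,65,27,-170,-6,-24.3,1.8,1,65,27,-170,-6,-24.3,1.8,1,65,27,-170,-6,-24.3,1.8,1,65,27,-170,-6,-24.3,1.8,1,65,27,-170,-6,-24.3,1.8,1,65,27,-170,-6,-24.3,1.8]'

```text
t: 3.25
tcp_pos: [595.5, 250.0, 142.7]
ee_rot: [0.122, 0.968, -0.021, 0.217]
contact_force: [0.2, 0.4, 0.3]
opening: 91.1
gripper_force: 0.0
```

```bash
cat >> h.py <<'E'
def tool():
    s=ctrl.sense(); r=R.from_quat(s['ee_rot']).as_matrix()
    az=lambda v:np.degrees(np.arctan2(v[1],v[0])).round(2)
    print('t',round(s['t'],2),'q',s['joint_positions'].round(3),'tcp',s['tcp_pos'].round(1),'F',s['contact_force'].round(1),'open',round(s['opening'],1))
    print('tool z az',az(r[:,2]),'down deg',np.degrees(np.arcsin(-r[2,2])).round(2),'tool y az',az(r[:,1]),'y elev',np.degrees(np.arcsin(r[2,1])).round(2),'x',r[:,0].round(3))
    return s,r
E
python3 - <<'E'
from h import *
from scipy.optimize import least_squares
s,r=tool(); q=s['joint_positions']; p=s['tcp_pos']
# FK guess: Rz(q1) Ry(q2)..Ry(q3) Rz(q4) Ry(q5) Rz(q6)
D=[([-1.12998,.32023,1.56557,0,1.25738,-.02],[255.505,-514.641,232.2]),([.38245,.28345,1.42555,0,1.43295,.2849],[529.1,225.283,309.41]),
([.37839,.28149,1.42883,0,1.43239,-.91787],[528.658,222.564,309.195]),(q,p)]
def fk(x,q):
    d1,a2,a3,d6=x
    Rz=lambda a:R.from_euler('z',a); Ry=lambda a:R.from_euler('y',a)
    r=Rz(q[0])*Ry(q[1]); P=np.array([0,0,d1])+r.apply([0,0,a2]); r=r*Ry(q[2]); P=P+r.apply([0,0,a3]); r=r*Rz(q[3])*Ry(q[4])*Rz(q[5]); return P+r.apply([0,0,d6]),r
f=lambda x:np.concatenate([fk(x,a)[0]-b for a,b in D])
o=least_squares(f,[300,400,400,200]); print(o.x,f(o.x).round(1)); rr=fk(o.x,q)[1].as_matrix(); print((rr.T@r).round(2))
E
```

```text
t 3.25 q [ 0.521  0.374  1.815 -0.478  0.676 -0.464] tcp [595.5 250.  142.7] F [0.2 0.4 0.3] open 91.1
tool z az -12.61 down deg 64.78 tool y az 75.78 y elev 0.76 x [-0.876  0.228 -0.426]
[ 56.60918724 611.9886859  405.46755175 278.20573838] [ -9.   -7.9   1.5   2.2 -11.6   0.7   2.2 -11.5   0.7   0.6  -0.1  -2.9]
[[ 0. -1. -0.]
 [ 1.  0.  0.]
 [-0. -0.  1.]]
```

>>> servo_tool --increments '[1,-1,0,-35,0,0,0,1,-1,0,-65,0,0,0,1,-1,0,-85,0,0,0,1,-1,0,-94,0,0,0,1,-1,0,-94,0,0,0,1,-1,0,-94,0,0,0]'

```text
t: 3.85
tcp_pos: [594.3, 250.1, 47.9]
ee_rot: [0.122, 0.968, -0.021, 0.217]
contact_force: [-0.3, -0.1, 0.2]
opening: 91.4
gripper_force: 0.0
```

```bash
python3 -c "
from h import *
tool()
im,d=grab('wrist'); save('w1',im)
im,d=grab('scene')
"
```

```text
t 3.85 q [ 0.522  0.494  1.915 -0.659  0.49  -0.249] tcp [594.3 250.1  47.9] F [-0.3 -0.1  0.2] open 91.4
tool z az -12.67 down deg 64.81 tool y az 75.84 y elev 0.7 x [-0.876  0.227 -0.425]
```

View pics/w1.png

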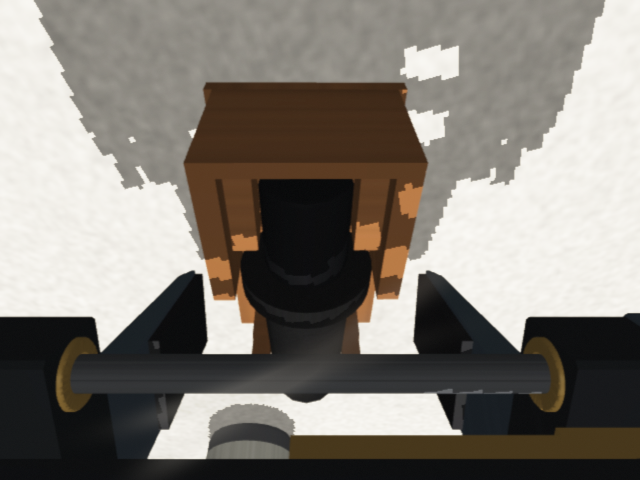

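The plug lies midway between the jaws (body u≈306, jaws' mid ≈310), and the jaws are clear of the cheeks. Closing now.

>>> servo_tool --increments '[1,0,0,-2,0,0,0,-1,0,0,-2,0,0,0,-1,0,0,-2,0,0,0,-1,0,0,-2,0,0,0,-1,0,0,-2,0,0,0,-1,0,0,-2,0,0,0,-1,0,0,-2,0,0,0,-1,0,0,-2,0,0,0]' --grip_force 30

```text
t: 4.75
tcp_pos: [593.5, 250.0, 44.2]
ee_rot: [0.121, 0.969, -0.021, 0.216]
contact_force: [1.8, -0.1, 0.8]
opening: 38.0
gripper_force: 1.0
```

>>> servo_tool --increments '[-1,0,0,0,0,0,0,-1,0,0,0,0,0,0,-1,0,0,0,0,0,0,-1,0,0,0,0,0,0]'

```text
t: 5.15
tcp_pos: [593.3, 249.9, 44.0]
ee_rot: [0.121, 0.969, -0.022, 0.216]
contact_force: [2.9, -0.4, 1.7]
opening: 31.0
gripper_force: 30.4
```

>>> servo_tool --increments '[-1,0,0,15,0,0,0,-1,0,0,40,0,0,0,-1,0,0,80,0,0,0,-1,0,0,120,0,0,0,-1,0,0,160,0,0,0,-1,0,0,190,0,0,0,-1,0,0,200,0,0,0,-1,0,0,200,0,0,0]'

```text
t: 5.95
tcp_pos: [592.5, 249.6, 244.0]
ee_rot: [0.121, 0.969, -0.022, 0.216]
contact_force: [-0.0, -0.1, -1.8]
opening: 30.8
gripper_force: 29.9
```

```bash
cat > kin.py <<'E'
from h import *
from scipy.optimize import least_squares
Rz=lambda a:R.from_euler('z',a); Ry=lambda a:R.from_euler('y',a)
D=[([-1.12998,.32023,1.56557,0,1.25738,-.02],[255.505,-514.641,232.2]),([.38245,.28345,1.42555,0,1.43295,.2849],[529.1,225.283,309.41]),
([.37839,.28149,1.42883,0,1.43239,-.91787],[528.658,222.564,309.195]),([.521,.374,1.815,-.478,.676,-.464],[595.5,250,142.7]),([.522,.494,1.915,-.659,.49,-.249],[594.3,250.1,47.9])]
def fk(x,q):
    d1,a2,a3,d6,y,e=x
    r=Rz(q[0])*Ry(q[1]); P=np.array([0,0,d1])+r.apply([0,y,a2]); r=r*Ry(q[2]); P=P+r.apply([e,0,a3]); r=r*Rz(q[3])*Ry(q[4])*Rz(q[5]); return P+r.apply([0,0,d6]),r*Rz(np.pi/2).inv()
def fit(D):
    f=lambda x:np.r_[np.concatenate([fk(x,a)[0]-b for a,b in D]),.003*(x-X0)]
    X0=np.array([250,450,400,250,0,0.]); o=least_squares(f,X0); return o.x,f(o.x)
lo=np.array([-3.11,-.84,.21,-1.34,.05,-2.56]);hi=np.array([3.11,2.01,2.61,4.49,2.63,2.56])
def ik(x,p,Rm,q0):
    def f(q):
        P,r=fk(x,q); return np.r_[(P-p)/100,(r.inv()*R.from_matrix(Rm)).as_rotvec()]
    o=least_squares(f,np.clip(q0,lo+.01,hi-.01),bounds=(lo,hi)); return o.x,np.abs(f(o.x)).max()
E
python3 - <<'E'
from kin import *
s,r=tool(); x,res=fit(D+[(s['joint_positions'],s['tcp_pos'])]); print(x.round(1),res.round(1)[:-6].round(1))
rr=fk(x,s['joint_positions'])[1].as_matrix(); print(np.abs(rr-r).max())
np.save('x.npy',x)
d=np.array([.971,-.242,0]) # narrow-end direction held
ax=r.T@(-d); print('plug axis in tool',ax)
np.save('ax.npy',ax)
q=s['joint_positions']
rng=np.random.default_rng(0)
for psi in range(-180,180,15):
    # upright: rotate r by 90 about horizontal axis so plug axis->z, then yaw
    k=np.cross(-d,[0,0,1]); U=R.from_rotvec(k*np.pi/2).as_matrix()@r
    az=np.degrees(np.arctan2(U[1,2],U[0,2])); V=R.from_euler('z',psi-az,degrees=True).as_matrix()@U
    best=[]
    for j in range(12):
        o,e=ik(x,np.array([460,-17,60.]),V,q if j==0 else rng.uniform(lo,hi))
        if e<.01: best.append((np.abs(o-q).max().round(2),o.round(2).tolist()))
    if best: print(psi,round(psi-az),sorted(best)[:3])
E
```

```text
t 5.95 q [ 0.523  0.277  1.675 -0.377  0.896 -0.605] tcp [592.5 249.6 244. ] F [-0.  -0.1 -1.8] open 30.8
tool z az -12.88 down deg 64.97 tool y az 75.85 y elev 0.59 x [-0.878  0.226 -0.423]
[140.5 591.6 417.1 316.7  11.6  25.2] [ 0.1  0.   0.   0.   0.   0.  -0.   0.   0.  -0.2 -0.1 -0.2  0.2 -0.1
  0.1 -0.   0.1  0. ]
1.9391860787487425
plug axis in tool [ 0.90675082 -0.00277059 -0.42332053]
-180 -345 [(np.float64(2.15), [-0.04, 0.91, 1.44, -0.04, 1.93, 1.54]), (np.float64(2.15), [-0.04, 0.91, 1.44, -0.04, 1.93, 1.54]), (np.float64(2.15), [-0.04, 0.91, 1.44, -0.04, 1.93, 1.54])]
-165 -330 [(np.float64(2.03), [0.06, 0.9, 1.46, -0.19, 1.9, 1.43]), (np.float64(2.03), [0.06, 0.9, 1.46, -0.19, 1.9, 1.43]), (np.float64(2.03), [0.06, 0.9, 1.46, -0.19, 1.9, 1.43])]
-150 -315 [(np.float64(1.93), [0.16, 0.88, 1.52, -0.34, 1.84, 1.32]), (np.float64(1.93), [0.16, 0.88, 1.52, -0.34, 1.84, 1.32]), (np.float64(1.93), [0.16, 0.88, 1.52, -0.34, 1.84, 1.32])]
-135 -300 [(np.float64(1.85), [0.26, 0.85, 1.61, -0.48, 1.74, 1.24]), (np.float64(1.85), [0.26, 0.85, 1.61, -0.48, 1.74, 1.24]), (np.float64(1
[... 1879 characters left out ...]
82, 1.69, 0.55, 1.67, 1.92]), (np.float64(2.53), [-0.43, 0.82, 1.69, 0.55, 1.67, 1.92]), (np.float64(2.53), [-0.43, 0.82, 1.69, 0.55, 1.67, 1.92])]
135 -30 [(np.float64(2.47), [-0.34, 0.86, 1.58, 0.41, 1.78, 1.87]), (np.float64(2.47), [-0.34, 0.86, 1.58, 0.41, 1.78, 1.87]), (np.float64(2.47), [-0.34, 0.86, 1.58, 0.41, 1.78, 1.87])]
150 -15 [(np.float64(2.38), [-0.24, 0.89, 1.5, 0.27, 1.87, 1.78]), (np.float64(2.38), [-0.24, 0.89, 1.5, 0.27, 1.87, 1.78]), (np.float64(2.38), [-0.24, 0.89, 1.5, 0.27, 1.87, 1.78])]
165 0 [(np.float64(2.27), [-0.14, 0.91, 1.45, 0.12, 1.92, 1.67]), (np.float64(2.27), [-0.14, 0.91, 1.45, 0.12, 1.92, 1.67]), (np.float64(2.27), [-0.14, 0.91, 1.45, 0.12, 1.92, 1.67])]
```

```bash
sed -i 's/Rz(np.pi\/2).inv()/Rz(np.pi\/2)/' kin.py; cat >> kin.py <<'E'
def path(x,q,p0,r0,p1,V,n=12):
    rv=(R.from_matrix(V)*R.from_matrix(r0).inv()).as_rotvec(); Q=[]
    for k in range(1,n+1):
        q,e=ik(x,p0+(p1-p0)*k/n,(R.from_rotvec(rv*k/n)*R.from_matrix(r0)).as_matrix(),q); Q.append(np.r_[q,e])
    return np.degrees(rv),np.array(Q)
E
python3 - <<'E'
from kin import *
np.set_printoptions(suppress=True,linewidth=150)
s,r=tool(); x=np.load('x.npy'); q=s['joint_positions']; ax=np.load('ax.npy')
print(np.abs(fk(x,q)[1].as_matrix()-r).max())
d=r@-ax; k=np.cross(-d,[0,0,1]); U=R.from_rotvec(k*np.pi/2).as_matrix()@r
az=np.degrees(np.arctan2(U[1,2],U[0,2]))
for psi in(-105,-120,-135,165):
    V=R.from_euler('z',psi-az,degrees=True).as_matrix()@U
    rv,Q=path(x,q,s['tcp_pos'],r,np.array([460,-17,200.]),V)
    print(psi,rv.round(2),np.linalg.norm(rv).round()); print(Q.round(2)[[1,3,5,7,9,11]])
E
```

```text
t 5.95 q [ 0.523  0.277  1.675 -0.377  0.896 -0.605] tcp [592.5 249.6 244. ] F [-0.  -0.1 -1.8] open 30.8
tool z az -12.88 down deg 64.97 tool y az 75.85 y elev 0.59 x [-0.878  0.226 -0.423]
3.2612801348363973e-16
-105 [-50.1   84.17  68.9 ] 120.0
[[ 0.45  0.31  1.6  -0.27  1.13 -1.    0.  ]
 [ 0.41  0.37  1.54 -0.28  1.35 -1.31  0.  ]
 [ 0.4   0.43  1.52 -0.36  1.52 -1.56  0.  ]
 [ 0.4   0.48  1.55 -0.47  1.64 -1.79  0.  ]
 [ 0.42  0.52  1.64 -0.62  1.69 -1.99  0.  ]
 [ 0.43  0.56  1.79 -0.78  1.69 -2.16  0.  ]]
-120 [-37.7   87.69  57.72] 112.0
[[ 0.44  0.31  1.59 -0.24  1.14 -0.99  0.  ]
 [ 0.38  0.37  1.51 -0.22  1.37 -1.28  0.  ]
 [ 0.35  0.44  1.47 -0.27  1.57 -1.52  0.  ]
 [ 0.34  0.51  1.48 -0.37  1.71 -1.73  0.  ]
 [ 0.34  0.57  1.54 -0.5   1.8  -1.93  0.  ]
 [ 0.35  0.62  1.65 -0.65  1.83 -2.1   0.  ]]
-135 [-25.39  89.94  46.33] 104.0
[[ 0.42  0.31  1.59 -0.21  1.14 -0.98  0.  ]
 [ 0.35  0.38  1.5  -0.16  1.39 -1.25  0.  ]
 [ 0.31  0.46  1.44 -0.19  1.6  -1.47  0.  ]
 [ 0.28  0.54  1.43 -0.26  1.77 -1.66  0.  ]
 [ 0.26  0.61  1.46 -0.38  1.89 -1.85  0.  ]
 [ 0.26  0.67  1.54 -0.52  1.96 -2.02  0.  ]]
165 [22.15 87.3  -0.38] 90.0
[[ 0.38  0.3   1.6  -0.11  1.1  -0.9   0.  ]
 [ 0.24  0.35  1.53  0.05  1.33 -1.09  0.  ]
 [ 0.12  0.43  1.46  0.13  1.57 -1.22  0.  ]
 [ 0.02  0.53  1.41  0.17  1.79 -1.31  0.  ]
 [-0.07  0.64  1.38  0.16  1.98 -1.38  0.  ]
 [-0.14  0.75  1.38  0.13  2.14 -1.44  0.  ]]
```

>>> servo_tool --increments '[-1,-9,-18,-3,-2.5,5.85,3.85,-1,-18,-36,-6,-5,11.7,7.7,-1,-27,-54,-9,-7.5,17.5,11.5,-1,-36,-71,-12,-10.1,23.4,15.4,-1,-44,-89,-15,-12.6,29.2,19.2,-1,-53,-107,-18,-15.1,35.1,23.1,-1,-62,-124,-21,-17.6,40.9,26.9,-1,-71,-142,-24,-20.1,46.8,30.8]'

```text
t: 6.75
tcp_pos: [520.7, 106.6, 217.1]
ee_rot: [-0.19, 0.951, -0.174, -0.169]
contact_force: [-0.1, -0.3, -1.6]
opening: 30.9
gripper_force: 30.0
```

>>> servo_tool --increments '[-1,-9,-18,-3,-2.5,5.85,3.85,-1,-18,-36,-6,-5,11.7,7.7,-1,-27,-54,-9,-7.5,17.5,11.5,-1,-36,-71,-12,-10.1,23.4,15.4,-1,-44,-89,-15,-12.6,29.2,19.2,-1,-53,-107,-18,-15.1,35.1,23.1,-1,-62,-124,-20,-17.6,40.9,26.9,-1,-62,-124,-20,-17.6,40.9,26.9]'

```text
t: 7.55
tcp_pos: [457.3, -17.1, 196.1]
ee_rot: [-0.421, 0.728, -0.268, -0.47]
contact_force: [0.3, 0.8, -1.5]
opening: 31.0
gripper_force: 30.0
```

```bash
python3 - <<'E'
from h import *
s,r=tool(); a=r@np.load('ax.npy'); print('plug axis',a.round(3))
im,d=grab('scene'); save('s1',im[120:420,160:560],2)
P,im=cloud('scene')
E
```

```text
t 7.55 q [ 0.35   0.626  1.659 -0.646  1.83  -2.1  ] tcp [457.3 -17.1 196.1] F [ 0.3  0.8 -1.5] open 31.0
tool z az -120.19 down deg 24.48 tool y az 149.95 y elev 0.32 x [-0.203 -0.361  0.91 ]
plug axis [0.012 0.004 1.001]
```

View pics/s1.png

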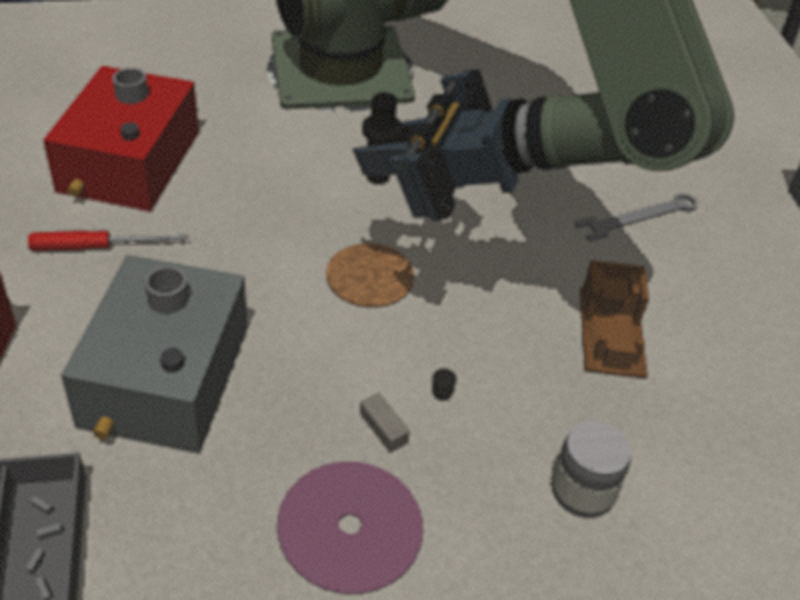

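The plug hangs upright (crop: knob at 383,105; lower end at 378,178) above the pad. Lowering.

>>> servo_tool --increments '[-1,2,0,-30,0,0,0,-1,2,0,-65,0,0,0,-1,2,0,-100,0,0,0,-1,2,0,-130,0,0,0,-1,2,0,-145,0,0,0,-1,2,0,-150,0,0,0,-1,2,0,-150,0,0,0]'

```text
t: 8.3
tcp_pos: [462.3, -16.2, 49.9]
ee_rot: [-0.42, 0.731, -0.27, -0.465]
contact_force: [-0.3, -0.2, -1.5]
opening: 30.8
gripper_force: 30.0
```

>>> servo_tool --increments '[-1,0,0,-1,0,0,0,-1,0,0,-2,0,0,0,-1,0,0,-3,0,0,0,-1,0,0,-3,0,0,0]'

```text
t: 8.7
tcp_pos: [462.0, -16.3, 47.1]
ee_rot: [-0.42, 0.731, -0.27, -0.465]
contact_force: [-0.1, 0.8, -0.6]
opening: 30.8
gripper_force: 30.0
```

>>> servo_tool --increments '[-1,0,0,-1.5,0,0,0,-1,0,0,-3,0,0,0,-1,0,0,-4.5,0,0,0,-1,0,0,-4.5,0,0,0]'

```text
t: 9.1
tcp_pos: [461.8, -16.6, 43.1]
ee_rot: [-0.42, 0.73, -0.27, -0.466]
contact_force: [1.0, 0.6, 3.6]
opening: 30.9
gripper_force: 29.9
```

>>> servo_tool --increments '[-1,0,0,-0.7,0,0,0,-1,0,0,-1.4,0,0,0,-1,0,0,-1.4,0,0,0]'

```text
t: 9.4
tcp_pos: [461.8, -16.7, 43.0]
ee_rot: [-0.42, 0.73, -0.271, -0.467]
contact_force: [0.4, 1.7, 9.4]
opening: 30.7
gripper_force: 29.8
```

>>> servo_tool --increments '[-1,0,0,1,0,0,0,-1,0,0,1,0,0,0,-0.25,0,0,1,0,0,0,-0.15,0,0,1,0,0,0,0,0,0,1,0,0,0,0.5,0,0,1,0,0,0,1,0,0,1,0,0,0,1,0,0,1,0,0,0]'

```text
t: 10.2
tcp_pos: [461.9, -16.4, 41.7]
ee_rot: [-0.421, 0.731, -0.27, -0.465]
contact_force: [-1.1, -0.9, -1.0]
opening: 66.9
gripper_force: 0.0
```

```bash
python3 - <<'E'
from h import *
tool()
im,d=grab('scene'); save('s2',im[150:350,260:480],3)
E
```

```text
t 10.2 q [ 0.349  0.836  1.721 -0.623  1.602 -1.931] tcp [461.9 -16.4  41.7] F [-1.1 -0.9 -1. ] open 66.9
tool z az -120.0 down deg 24.94 tool y az 149.94 y elev -0.14 x [-0.213 -0.364  0.907]
```

View pics/s2.png

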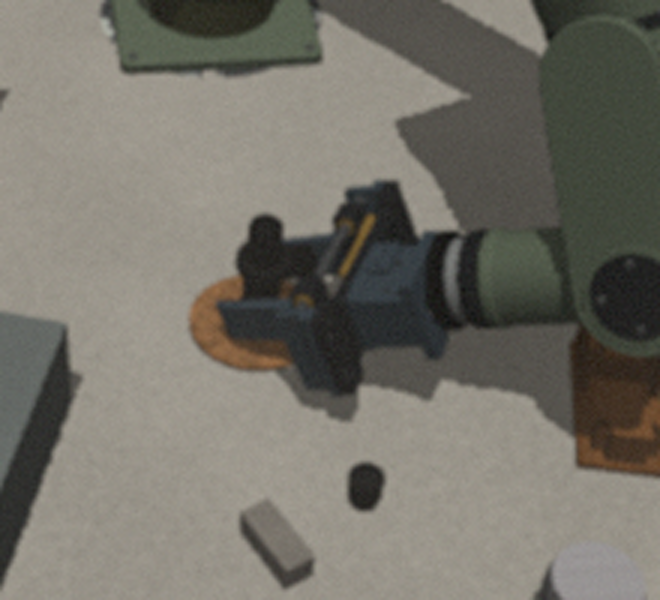

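The plug stands by itself on the pad, between the opened jaws. Backing straight out.

>>> servo_tool --increments '[1,0,0,0,0,0,0,1,7,12,6,0,0,0,1,18,32,17,0,0,0,1,32,55,29,0,0,0,1,45,79,42,0,0,0,1,55,95,60,0,0,0,1,55,95,100,0,0,0,1,55,95,140,0,0,0]'

```text
t: 11.05
tcp_pos: [516.9, 79.1, 182.4]
ee_rot: [-0.421, 0.73, -0.27, -0.466]
contact_force: [0.1, -0.3, -0.6]
opening: 91.3
gripper_force: 0.0
```

```bash
python3 - <<'E'
from kin import *
np.set_printoptions(suppress=True,linewidth=150)
s,r=tool(); x=np.load('x.npy'); q=s['joint_positions']
for ya in(60,75,90,105):
  V=(R.from_euler('z',ya-90,degrees=True)*R.from_quat([0,1,0,0])).as_matrix()
  for p1 in([462,-16,260.],):
    rv,Q=path(x,q,s['tcp_pos'],r,np.array(p1),V)
    print(ya,rv.round(2),(np.array(p1)-s['tcp_pos']).round(1)); print(Q.round(2)[[1,3,5,7,9,11]])
E
```

```text
t 11.05 q [ 0.445  0.757  1.41  -0.59   1.964 -2.101] tcp [516.9  79.1 182.4] F [ 0.1 -0.3 -0.6] open 91.3
tool z az -119.98 down deg 24.85 tool y az 149.98 y elev -0.08 x [-0.211 -0.363  0.907]
60 [ 18.61 -69.17 -79.22] [-54.9 -95.1  77.6]
[[ 0.36  0.68  1.4  -0.46  1.93 -1.9   0.  ]
 [ 0.28  0.59  1.43 -0.35  1.85 -1.71  0.  ]
 [ 0.19  0.49  1.48 -0.24  1.74 -1.54  0.  ]
 [ 0.11  0.37  1.55 -0.15  1.6  -1.38  0.  ]
 [ 0.02  0.25  1.65 -0.07  1.44 -1.24  0.  ]
 [-0.06  0.12  1.76 -0.    1.26 -1.11  0.  ]]
75 [ 26.68 -64.24 -66.22] [-54.9 -95.1  77.6]
[[ 0.37  0.67  1.42 -0.47  1.91 -1.94  0.  ]
 [ 0.29  0.58  1.44 -0.36  1.82 -1.79  0.  ]
 [ 0.21  0.47  1.5  -0.27  1.71 -1.66  0.  ]
 [ 0.12  0.36  1.57 -0.18  1.58 -1.54  0.  ]
 [ 0.03  0.24  1.66 -0.09  1.43 -1.45  0.  ]
 [-0.06  0.12  1.76 -0.    1.26 -1.37  0.  ]]
90 [ 34.02 -58.8  -53.1 ] [-54.9 -95.1  77.6]
[[ 0.38  0.67  1.43 -0.48  1.89 -1.98  0.  ]
 [ 0.3   0.56  1.46 -0.38  1.8  -1.87  0.  ]
 [ 0.22  0.46  1.52 -0.29  1.68 -1.78  0.  ]
 [ 0.14  0.35  1.59 -0.2   1.55 -1.71  0.  ]
 [ 0.04  0.23  1.67 -0.11  1.41 -1.66  0.  ]
 [-0.06  0.12  1.76 -0.    1.26 -1.63  0.  ]]
105 [ 40.65 -52.87 -39.89] [-54.9 -95.1  77.6]
[[ 0.38  0.66  1.44 -0.49  1.87 -2.02  0.  ]
 [ 0.32  0.55  1.48 -0.4   1.77 -1.95  0.  ]
 [ 0.24  0.44  1.54 -0.31  1.65 -1.9   0.  ]
 [ 0.15  0.33  1.6  -0.22  1.53 -1.87  0.  ]
 [ 0.05  0.23  1.68 -0.12  1.4  -1.86  0.  ]
 [-0.06  0.12  1.76 -0.    1.26 -1.89  0.  ]]
```

>>> servo_tool --increments '[1,-5,-8,12,3.1,-5.35,-4.83,1,-10,-16,24,6.2,-10.7,-9.7,1,-15,-26,33,9.3,-16,-14.5,1,-20,-34,42,12.4,-21.4,-19.3,1,-25,-43,50,15.5,-26.7,-24.1,1,-30,-52,57,18.6,-32.1,-29,1,-35,-60,64,21.6,-37.4,-33.8,1,-40,-69,70,24.7,-42.8,-38.6]'

```text
t: 11.85
tcp_pos: [476.8, 9.2, 252.5]
ee_rot: [-0.123, 0.98, -0.08, -0.136]
contact_force: [0.2, -0.8, 0.1]
opening: 91.2
gripper_force: 0.0
```

>>> servo_tool --increments '[1,-5,-9,3,3.1,-5.35,-4.83,1,-10,-18,5,6.2,-10.7,-9.7,1,-15,-26,8,9.3,-16,-14.5,1,-15,-26,8,9.3,-16,-14.5,1,-15,-26,8,9.3,-16,-14.5]'

```text
t: 12.35
tcp_pos: [461.5, -16.6, 260.2]
ee_rot: [0.001, 1.0, -0.0, 0.0]
contact_force: [0.1, -0.0, 0.4]
opening: 91.3
gripper_force: 0.0
```

```bash
python3 - <<'E'
from h import *
s,r=tool(); print(r.round(3))
for n in('wrist','top'): im,d=grab(n)
P,im=cloud('wrist')
m=(im.max(-1)<30)&(P[...,2]>105)&(P[...,2]<120)&(np.hypot(P[...,0]-462,P[...,1]+16)<40); print(m.sum())
if m.sum(): print('knob top by wrist',np.median(P[m],0),(P[m].min(0)+P[m].max(0))/2,cv2.minEnclosingCircle(P[m][:,:2].astype(np.float32)))
P,_=cloud('top'); m=(P[...,2]>100)&(P[...,2]<118)&(np.hypot(P[...,0]-462,P[...,1]+16)<30); print('top cam',m.sum(),P[m].mean(0) if m.any() else 0)
save('w2',im)
E
```

```text
t 12.35 q [-6.000e-02  1.220e-01  1.758e+00 -1.000e-03  1.261e+00 -1.629e+00] tcp [461.5 -16.6 260.2] F [ 0.1 -0.   0.4] open 91.3
tool z az -39.39 down deg 89.94 tool y az 89.89 y elev -0.04 x [-1.     0.002 -0.001]
[[-1.     0.002  0.001]
 [ 0.002  1.    -0.001]
 [-0.001 -0.001 -1.   ]]
973
knob top by wrist [458.34803521 -14.4101359  112.01070592] [459.75215571 -15.55960624 109.65878761] ((460.4220275878906, -15.671123504638672), 13.8452787399292)
top cam 11 [456.28979076  -6.36404049 111.53267653]
```

View pics/w2.png

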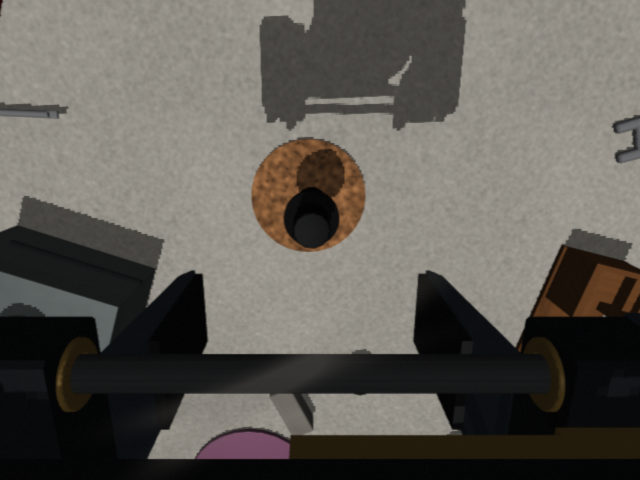

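The plug stands on the pad with its knob at (311,232), measured at (460,-16) with its top at z=112. Descending on the knob.

>>> servo_tool --increments '[1,-1,1,-35,0,0,0,1,-1,1,-75,0,0,0,1,-1,1,-110,0,0,0,1,-1,1,-140,0,0,0,1,-1,1,-155,0,0,0,1,-1,1,-161,0,0,0,1,-1,1,-161,0,0,0]'

```text
t: 13.15
tcp_pos: [461.1, -14.7, 97.8]
ee_rot: [0.0, 1.0, -0.0, -0.001]
contact_force: [-0.0, 0.1, 0.0]
opening: 91.4
gripper_force: 0.0
```

>>> servo_tool --increments '[0,0,0,0,0,0,0,-0.2,0,0,0,0,0,0,-1,0,0,0,0,0,0,-1,0,0,0,0,0,0,-1,0,0,0,0,0,0,-1,0,0,0,0,0,0,-1,0,0,0,0,0,0,-1,0,0,0,0,0,0]' --grip_force 20

```text
t: 13.95
tcp_pos: [460.9, -15.4, 98.9]
ee_rot: [0.001, 1.0, -0.0, 0.001]
contact_force: [0.3, -0.6, 0.1]
opening: 30.2
gripper_force: 0.0
```

>>> servo_tool --increments '[-1,0,0,0,0,0,0,-1,0,0,0,0,0,0,-1,0,0,0,0,0,0,-1,0,0,0,0,0,0]' --grip_force 30

```text
t: 14.35
tcp_pos: [460.9, -15.4, 98.8]
ee_rot: [0.001, 1.0, -0.0, 0.001]
contact_force: [-0.1, 0.5, -0.4]
opening: 27.5
gripper_force: 30.0
```

>>> servo_tool --increments '[-1,0,0,15,0,0,0,-1,0,0,50,0,0,0,-1,0,0,95,0,0,0,-1,0,0,140,0,0,0,-1,15,-25,175,0,0,0,-1,35,-60,195,0,0,0,-1,55,-95,200,0,0,0,-1,75,-130,200,0,0,0]'

```text
t: 15.15
tcp_pos: [536.8, -146.7, 300.2]
ee_rot: [0.001, 1.0, -0.0, 0.002]
contact_force: [0.8, -0.2, -2.2]
opening: 27.3
gripper_force: 30.0
```

>>> servo_tool --increments '[-1,20,-35,0,0,0,0,-1,40,-70,0,0,0,0,-1,55,-95,0,0,0,0,-1,62,-108,0,0,0,0,-1,64,-112,0,0,0,0,-1,64,-112,0,0,0,0]'

```text
t: 15.75
tcp_pos: [599.7, -257.4, 297.9]
ee_rot: [0.001, 1.0, 0.0, -0.0]
contact_force: [-0.5, 0.0, -1.6]
opening: 27.3
gripper_force: 30.0
```

```bash
python3 - <<'E'
from h import *
s,r=tool(); grab('wrist'); P,im=cloud('wrist')
m=(P[...,2]>114)&(P[...,2]<126)&(np.hypot(P[...,0]-562,P[...,1]+258)<35)
Q=P[m]; print(m.sum(),cv2.minEnclosingCircle(Q[:,:2].astype(np.float32)),np.median(Q,0)); 
v,u=np.nonzero(m); e=cv2.fitEllipse(cv2.convexHull(np.c_[u,v].astype(np.int32))); print(e,ray('wrist',[e[0]],120))
print('robust',np.percentile(Q,[1,99],axis=0).mean(0))
save('w3',im)
E
```

```text
t 15.75 q [-0.423  0.418  1.252  0.     1.472 -1.992] tcp [ 599.7 -257.4  297.9] F [-0.5  0.  -1.6] open 27.3
tool z az 124.3 down deg 89.95 tool y az 89.85 y elev 0.04 x [-1.     0.003  0.001]
940 ((560.25390625, -258.5419616699219), 22.44380760192871) [ 560.63649374 -258.49976869  119.87954194]
((308.0774841308594, 170.6361083984375), (57.89710235595703, 58.74333572387695), 167.05450439453125) [[ 559.59282091 -258.51233899  120.        ]]
robust [ 559.98098368 -258.53423819  118.01211017]
```

View pics/w3.png

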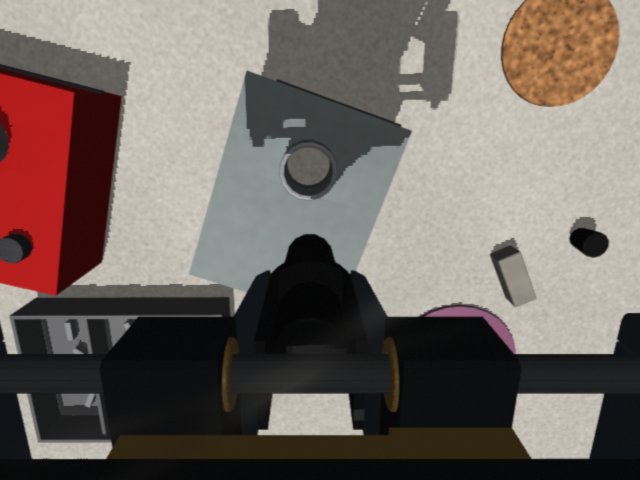

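The neck rim is centred at (308,171), which gives (560.2,-258.5). The held plug's narrow end shows its near edge at about (311,234). I'll check where the tip sits in the hand.

```bash
python3 - <<'E'
from h import *
P,im=cloud('wrist'); d=np.load('wrist.npz')['d']
m=np.zeros((480,640),bool); m[225:330,270:350]=1
m&=(P[...,2]>198)&(P[...,2]<300)&(np.hypot(P[...,0]-600,P[...,1]+257)<30)
for v in range(228,330,6):
    u=np.nonzero(m[v])[0]
    if len(u): print(v,u.min(),u.max(),np.nanmedian(P[v,u],0).round(1),P[v,u.min()].round(1),P[v,u.max()].round(1))
for z0,z1 in((203,210),(210,225),(225,245),(245,265)):
    Q=P[m&(P[...,2]>z0)&(P[...,2]<z1)]
    if len(Q)>10:
        # fit circle radius known from taper
        from scipy.optimize import least_squares
        f=lambda c:np.hypot(Q[:,0]-c[0],Q[:,1]-c[1])-(14+2.5*(Q[:,2]-203)/65)
        print(z0,len(Q),least_squares(f,[600,-257],loss='soft_l1').x)
E
```

```text
234 305 315 [ 585.9 -257.1  203.8] [ 585.9 -260.1  203.8] [ 585.9 -254.2  204. ]
240 294 325 [ 586.2 -257.4  215.2] [ 589.5 -266.7  204.3] [ 589.  -248.3  206. ]
246 289 330 [ 586.1 -257.4  226.8] [ 593.2 -269.7  204.5] [ 592.5 -245.3  206.8]
252 288 332 [ 585.9 -257.1  237.8] [ 592.8 -269.7  217.1] [ 592.6 -244.7  217.7]
258 286 334 [ 578.  -257.1  270.1] [ 592.7 -270.3  227.6] [ 593.  -244.   227.1]
264 282 339 [ 578.7 -256.9  275.9] [ 581.  -269.6  269.5] [ 581.6 -244.1  268. ]
270 270 346 [ 581.3 -256.7  276.3] [ 579.9 -274.   279.8] [ 584.2 -241.   268.8]
276 270 349 [ 584.  -256.9  276.6] [ 582.4 -274.   280.5] [ 581.9 -240.8  281.9]
282 270 349 [ 586.7 -257.6  276.6] [ 581.6 -273.2  288.9] [ 581.7 -241.5  289. ]
288 270 349 [ 587.4 -257.2  281.7] [ 581.8 -272.7  294.8] [ 581.9 -241.9  294.5]
294 271 347 [ 587.3 -257.4  288. ] [ 582.4 -272.   299. ] [ 582.3 -243.1  299.4]
300 275 346 [ 587.5 -257.2  293.5] [ 586.2 -270.8  296.1] [ 586.5 -243.1  295.7]
306 275 346 [ 589.9 -251.8  294. ] [ 588.9 -270.9  296. ] [ 588.5 -243.2  296.9]
312 275 346 [ 591.6 -247.9  295.6] [ 590.2 -270.7  298.6] [ 590.8 -243.1  297.5]
318 275 346 [ 593.7 -257.   296.8] [ 593.3 -270.9  297.5] [ 593.1 -243.1  298. ]
324 275 346 [ 596.3 -256.9  296.8] [ 594.9 -270.8  299.4] [ 595.8 -243.1  297.8]
203 109 [ 599.90983505 -257.24873047]
210 284 [ 599.93344478 -257.26710228]
225 438 [ 599.95007461 -257.18733189]
245 36 [ 599.85654155 -257.33504068]
```

The plug is held vertical and centred at (599.9,-257.2), so the shift to the neck is (-40,-1.3).

>>> servo_tool --increments '[-1,-12,-1,0,0,0,0,-1,-28,-1,0,0,0,0,-1,-37,-1.3,-10,0,0,0,-1,-40,-1.3,-25,0,0,0,-1,-40,-1.3,-45,0,0,0,-1,-40,-1.3,-60,0,0,0,-1,-40,-1.3,-70,0,0,0,-1,-40,-1.3,-70,0,0,0]'

```text
t: 16.6
tcp_pos: [558.5, -257.7, 227.9]
ee_rot: [0.001, 1.0, 0.0, -0.001]
contact_force: [-0.6, -0.1, -1.3]
opening: 27.7
gripper_force: 30.0
```

```bash
python3 - <<'E'
from h import *
tool(); grab('wrist'); grab('scene'); P,im=cloud('wrist')
Q=P[(P[...,2]>115)&(P[...,2]<124)&(np.hypot(P[...,0]-560,P[...,1]+258)<30)]; print(len(Q), Q.min(0),Q.max(0))
f=lambda c,r=22.5: np.hypot(Q[:,0]-c[0],Q[:,1]-c[1])
z=np.load('scene.npz'); save('s3',z['im'][180:330,160:330],4)
E
```

```text
t 16.6 q [-0.451  0.387  1.475  0.     1.282 -2.021] tcp [ 558.5 -257.7  227.9] F [-0.6 -0.1 -1.3] open 27.7
tool z az 145.93 down deg 89.9 tool y az 89.92 y elev 0.06 x [-1.     0.001  0.001]
877 [ 537.84363637 -280.53619502  115.0509187 ] [ 569.87832609 -236.36616978  122.18200182]
```

View pics/s3.png

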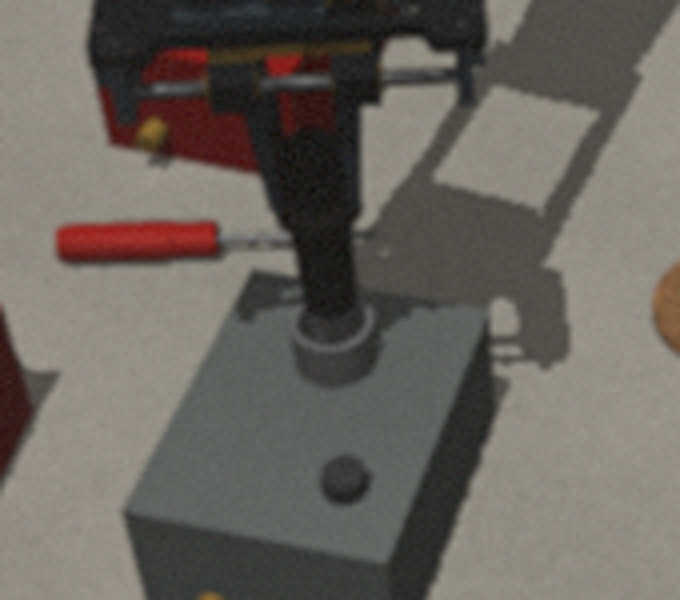

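The plug's tip hangs right above the neck's mouth. The measured rim centre is (560.3,-258.4), so I'll shift (+1.2,-0.8) and enter slowly.

>>> servo_tool --increments '[-1,1.2,-0.8,-3,0,0,0,-1,1.2,-0.8,-8,0,0,0,-1,1.2,-0.8,-14,0,0,0,-1,1.2,-0.8,-20,0,0,0,-1,1.2,-0.8,-26,0,0,0,-1,1.2,-0.8,-30,0,0,0,-1,1.2,-0.8,-30,0,0,0]'

```text
t: 17.4
tcp_pos: [560.7, -259.3, 197.9]
ee_rot: [0.001, 1.0, 0.0, -0.0]
contact_force: [-0.1, -0.2, -0.9]
opening: 27.4
gripper_force: 30.0
```

>>> servo_tool --increments '[-1,0,0,-5,0,0,0,-1,0,0,-10,0,0,0,-1,0,0,-15,0,0,0,-1,0,0,-20,0,0,0,-1,0,0,-25,0,0,0,-1,0,0,-25,0,0,0]'

```text
t: 18.0
tcp_pos: [560.6, -259.2, 172.8]
ee_rot: [0.001, 1.0, 0.0, -0.0]
contact_force: [0.3, 0.3, -0.7]
opening: 27.6
gripper_force: 30.0
```

>>> servo_tool --increments '[-1,-0.3,0.6,-4,0,0,0,-1,-0.3,0.6,-8,0,0,0,-1,-0.3,0.6,-12,0,0,0,-1,-0.3,0.6,-16,0,0,0,-1,-0.3,0.6,-19,0,0,0,-1,-0.3,0.6,-19,0,0,0]'

```text
t: 18.6
tcp_pos: [560.5, -258.7, 154.2]
ee_rot: [0.001, 1.0, 0.0, 0.0]
contact_force: [-0.4, 0.1, -1.3]
opening: 27.5
gripper_force: 30.0
```

>>> servo_tool --increments '[-1,0,0,-1,0,0,0,-1,0,0,-2,0,0,0,-1,0,0,-3,0,0,0,-1,0,0,-3.5,0,0,0,-1,0,0,-3.5,0,0,0]'

```text
t: 19.1
tcp_pos: [560.7, -258.8, 151.3]
ee_rot: [0.001, 1.0, -0.0, 0.0]
contact_force: [0.2, 0.7, -2.1]
opening: 27.6
gripper_force: 30.0
```

>>> servo_tool --increments '[-1,0,0,-0.7,0,0,0,-1,0,0,-1.4,0,0,0,-1,0,0,-2,0,0,0,-1,0,0,-2,0,0,0]'

```text
t: 19.5
tcp_pos: [560.8, -258.9, 149.8]
ee_rot: [0.001, 1.0, -0.0, 0.001]
contact_force: [-1.4, -0.6, 1.4]
opening: 27.4
gripper_force: 30.0
```

Contact is just starting, at the expected height. Pressing a little more to seat it.

>>> servo_tool --increments '[-1,0,0,-0.7,0,0,0,-1,0,0,-1.4,0,0,0,-1,0,0,-1.4,0,0,0,-1,0,0,-1.4,0,0,0]'

```text
t: 19.9
tcp_pos: [560.8, -259.0, 149.8]
ee_rot: [0.001, 1.0, -0.0, 0.001]
contact_force: [-2.4, -0.2, 9.6]
opening: 27.4
gripper_force: 30.0
```

It's seated: 9.6 N with no further travel. Releasing and going straight up.

>>> servo_tool --increments '[-1,0,0,0.8,0,0,0,-0.3,0,0,0.8,0,0,0,-0.2,0,0,0.8,0,0,0,0,0,0,0.8,0,0,0,1,0,0,0.8,0,0,0,1,0,0,0.8,0,0,0,1,0,0,0.8,0,0,0,1,0,0,0.8,0,0,0]'

```text
t: 20.7
tcp_pos: [560.8, -258.9, 148.7]
ee_rot: [0.001, 1.0, -0.0, 0.001]
contact_force: [-0.6, 0.6, -0.4]
opening: 73.6
gripper_force: 0.0
```

>>> servo_tool --increments '[1,0,0,10,0,0,0,1,0,0,40,0,0,0,1,0,0,80,0,0,0,1,0,0,120,0,0,0,1,20,0,150,0,0,0,1,40,0,150,0,0,0,1,40,0,150,0,0,0]'

```text
t: 21.4
tcp_pos: [602.7, -258.9, 300.2]
ee_rot: [0.001, 1.0, -0.001, 0.002]
contact_force: [-0.3, 0.5, -1.3]
opening: 91.3
gripper_force: 0.0
```

```bash
python3 - <<'E'
from h import *
tool(); grab('wrist'); P,im=cloud('wrist')
m=(P[...,2]>140)&(P[...,2]<175)&(np.hypot(P[...,0]-560,P[...,1]+258)<30); Q=P[m]
top=Q[Q[:,2]>158]; print('knob top',len(top),np.median(top,0),cv2.minEnclosingCircle(top[:,:2].astype(np.float32)))
m=(P[...,2]>122)&(P[...,2]<134)&(np.hypot(P[...,0]-560,P[...,1]+258)<26); Q=P[m]
A=np.c_[Q[:,:2]-[560,-258],np.ones(len(Q))]; print('flange top plane',len(Q),np.linalg.lstsq(A,Q[:,2],rcond=None)[0])
E
```

```text
t 21.4 q [-4.240e-01  4.200e-01  1.243e+00  1.000e-03  1.473e+00 -1.993e+00] tcp [ 602.7 -258.9  300.2] F [-0.3  0.5 -1.3] open 91.3
tool z az -16.4 down deg 89.72 tool y az 89.94 y elev -0.08 x [-1.     0.001 -0.005]
knob top 1312 [ 560.18712761 -258.8233361   163.06971074] ((560.8650512695312, -258.6091003417969), 13.988970756530762)
flange top plane 1435 [1.62625415e-03 6.10174897e-04 1.28214880e+02]
```

```bash
python3 -c "
from station import ctrl
print(ctrl.hand_in())"
```

```text
the job is handed in; nothing more can be done
None
```

The plug was stood and released on the cork pad, then taken again by its knob and lowered into the tank's neck. Its flange sits flat on the rim (flange top at z = 128 mm, level), it has been let go, and the job was handed in at about 21 s.

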